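# Work the wedge loose and unclamp the carved block

### The arm

A 6-joint arm with a two-finger parallel gripper is mounted at the origin on the work surface. World frame = base frame: x ahead of the robot, y to its left, z up, the work surface at z = 0. Lengths are in m, angles in rad, forces in N, time in s.
With the tool pointing down it reaches from about 0.3 to 0.875 m from the base axis. Payload 6.4 kg.
Tool frame: the origin (TCP) lies at the very end of the fingers, on their centre line; the grasp point (between the pads) lies 19 mm behind it; z points along the fingers, y is the direction in which the jaws open and shut (so a half turn about z gives the same grasp; the last joint's range is limited). The gripper opens to 85 mm and grips with 20 to 120 N. Pads are 22 mm wide; open, the fingers measure 114 mm over their backs; the gripper's body (76 mm by 85 mm) begins 54 mm behind the grasp point. The pads swing forward as they close: fully open they stand 13 mm farther back than shut.
Start: joints at [0.965, 0.181, 1.607, -0, 1.354, -0.206], TCP at [0.224, 0.53, 0.231] pointing down, gripper open.
Joint ranges: [-2.99, 2.99], [-0.89, 2.07], [0.3, 2.58], [-1.14, 4.28], [0, 2.63], [-3.12, 3.12]. Speed limits (rad/s): [2.57, 2.57, 3.01, 3.14, 3.14, 3.14].

### API

Orientations are given as a unit quaternion [w, x, y, z].
In Python, from bench import telemetry, imaging, ctrl gives the robot as it stands.
- The arm moves only by the shell command python3 -m pendant 'ROWS' [OPENING]. ROWS is JSON, a list that holds one entry, the list of rows, each a list of 6 numbers: the shift along the tool's x, y, z in units of 200 mm (1.0 is 200 mm), then the turn, a rotation vector about the tool's x, y, z in units of pi rad (1.0 is pi rad). In form: [[[tx, ty, tz, rx, ry, rz], ...]]. A call has 1 to 12 rows; each row shifts and turns the pose as measured when the row begins, along the tool's axes as they then stand; what a row does not reach is not made up. A row lasts 1/8 s, in which the tool goes at most 62.5 mm and 10.7 degrees, less where a joint would pass 70% of its speed; a pose out of reach is approached as far as the arm can. A call with a number of a shift or a turn outside -1 to 1 is refused whole. A call with a gripper value outside its range is refused whole. OPENING is the closure, from 0 (fully open) to 1 (shut), set as the call begins (- or left out, the last holds). The fingers move at their own pace and stop on an object; the grip force is fixed at half the most. Time passes only in rows, so rows that do not move let the fingers close. It gives the time, the measured TCP pose, the force and the opening at its end, in the units of the state.
- telemetry.get_obs(): the state, without advancing time (a new reading comes with each control period).
- imaging.camera(name): name is "side" or "top" or "wrist"; returns a dict with "pixels" (400x640x3 uint8, blue, green, red), "vfov" (degrees; the focal length in pixels is half the picture's height over the tangent of half this angle, whatever the lens; pixels are square), "cx", "cy" (the principal point, pixels), "distortion" ([k1, k2, p1, p2, k3] as OpenCV has them; the pictures are not rectified), "R" (3x3) and "t" (3): a world point X has camera coordinates R X + t. Camera axes: x right, y down, z forward; pixel columns grow to the right and rows downward; lengths in m; the calibration is good to about 2 mm. A picture is of the moment at which its call begins. There is no depth.
- ctrl.hand_in(): hands the job in, once; it reports no verdict.
The state is a dict: "time_s": time; "q": joint angles; "dq": joint speeds; "joint_efforts": joint torques, N m; "eef_pos": TCP position; "eef_rot": TCP orientation; "wrist_force": force on the tool from outside, world axes, zero at the start; "torque": the same for the moment, N m; "opening": opening from 0.0 (shut) to 1.0 (fully open).
Only numpy, scipy, OpenCV 4.12 (cv2) and the standard library are available. Lean on these libraries where they do the work, as an engineer would, in place of code of your own. Each camera call takes 0.05 s, during which the arm holds its last target.

### The job

The carved block is held in the wooden clamp by a tight wedge: work the wedge loose by rocking its round head from side to side while drawing it up, so that the clamp itself stays down in its bed, and drop the wedge in the open plywood bin. Then lift the block out of the clamp and stand it upright on the middle of the flat plywood board, leaving the two jars beside the work where they are.

Things in the scene. Friction and masses are not known exactly. Their poses are not given: they have to be found in the camera images.
- clamp_floor (a point): Dark wooden clamp, 200 x 115 mm floor plate, standing loose by its own weight (about 20 N, all told) between the two low rails of a plywood bed fixed to the bench; it can only rise. This point is on the clamp's floor under the middle of the block's place, 30 mm above the bench. Its x axis runs along the clamp from the wedge to the block, y across it, z up. Cheeks and jaw end 65 mm above this point; jaw and far cheek are 50 mm wide in y, the near cheek 100 mm.
- clamp_slot (a point): Middle of the wedge slot between two steel pads (50 mm wide in y, 30 mm high), 71 mm from clamp_floor towards -x and 45 mm above it; axes as clamp_floor. The pads are tilted to fit the wedge. The one on the jaw (next to the block) is sprung and squeezes the wedge with about 38 N at the start, less as the wedge rises, nothing once it has risen about 20 mm.
- clamp (a joint): How far the clamp has been lifted off its bed (m), 0 seated. A straight pull on the tight wedge lifts the clamp instead of freeing the wedge; when the wedge is rocked sideways along the clamp's y (its head about 10 mm to each side, turning in the slot about the clamp's x axis) and raised only about 1 mm a swing (2 mm a swing after the first 15 mm), it creeps up through the pads and the clamp stays down.
- wedge: Wooden wedge, 143 mm long, 180 g. Origin at the middle of its narrow tip, z along it to the head; it stands tip down in the slot at the start (tip 6 mm above the clamp's floor), its x and y along the clamp's. It is 50 mm wide in y and tapers in x: 17.5 mm thick at the tip, 33 mm at 95 mm, then the round head.
- wedge_head (a point): Centre of the wedge's head: a flat disc 50 mm in diameter, axis along the wedge's x, 32 mm thick (flat faces towards the wedge's +x and -x), 118 mm from the tip. Gripped on its flat faces, the wedge can turn between the fingers.
- block: Carved pale wooden block, 60 mm (x) x 54 mm (y) x 90 mm high, 220 g. Origin at the centre of its underside, z up. It stands on the clamp floor between jaw and far cheek, 1 mm play on each side with the wedge in, a few more with it out; both y sides stand free.
- bin: Open plywood bin fixed to the bench, 200 mm (x) x 160 mm (y) outside, 65 mm high, walls and floor about 8 mm thick. Origin at the centre of its underside.
- board: Flat square plywood board fixed to the bench, 160 x 160 mm, 14 mm thick. Origin at the centre of its underside.
- jar1: Grey jar with black lid, 72 mm in diameter, 85 mm high, standing loose beyond the bin or board on the robot's left. Origin at the centre of its underside.
- jar2: Black jar, 68 mm in diameter, 75 mm high, standing loose beyond the bin or board on the robot's right. Origin at the centre of its underside.
Not all that is in view belongs to the job. What is shaped like the wedge but purple is not meant. What is shaped like the block but yellow is not meant.

How it is judged:
By the outcome, as a careful person would: the job done as asked, in the order asked, and still so for the second after the job is handed in, with the robot touching nothing.
It also fails if it takes over 72 s, if anything falls off the work surface, if the arm or the gripper's body presses on something with over 40 N, if the wrist force passes 120 N, or if a joint passes its speed limit or range.

## Working session

There is one attempt and no reset: what is moved stays moved. The work goes in short steps, Python scripts to look and compute and a shell command to move; the robot and the scene stay as the last step left them, time stands still between calls to the robot, and variables do not carry over. Pictures are saved under pics/ and viewed, and the job is handed in when it is done.

```bash
ls; mkdir -p pics
python3 - <<'E'
from bench import telemetry, imaging
import cv2
for n in ["side","top","wrist"]:
    c=imaging.camera(n); cv2.imwrite(f"pics/{n}0.png",c["pixels"])
    print(n,c["vfov"],c["cx"],c["cy"],c["distortion"],c["R"],c["t"])
print(telemetry.get_obs())
E
```

```text
pics
side 47.30611796566125 316.4503598914308 198.95185044745625 [-0.10206789  0.          0.          0.          0.        ] [[ 0.96891337 -0.24634929  0.02277963]
 [-0.14299335 -0.63277578 -0.76101755]
 [ 0.20189053  0.73410275 -0.64833122]] [-0.48248409  0.13413898  1.06008735]
top 47.32081903901359 320.8785099865903 194.34235937981708 [-0.03382285  0.          0.          0.          0.        ] [[-0.02566757 -0.99947502 -0.01977003]
 [-0.99617461  0.0272253  -0.08303577]
 [ 0.08353042  0.01756307 -0.99635044]] [0.01522188 0.51894471 1.03538085]
wrist 60.1430072573259 328.87966752153824 198.68400228623398 [-0.01251314  0.          0.          0.          0.        ] [[ 0.38910101  0.92119458 -0.00097371]
 [ 0.88831847 -0.37493427  0.26516899]
 [ 0.24390716 -0.10404249 -0.96420146]] [-0.57397276 -0.03466007  0.37898523]
{'time_s': 0.15, 'q': array([ 9.64697971e-01,  1.81380505e-01,  1.60775138e+00, -3.83468620e-05,
        1.35377237e+00, -2.06309010e-01]), 'dq': array([ 0.00077032, -0.00305742, -0.00456389,  0.00072209, -0.00177723,
       -0.00039772]), 'joint_efforts': array([ 8.86831385e-04, -4.45260894e+01, -3.51688600e+01, -1.60538152e-04,
        5.89996271e-03, -5.06859340e-05]), 'eef_pos': array([0.22356856, 0.52931779, 0.23059843]), 'eef_rot': array([-2.41924870e-04,  1.98562001e-01,  9.80088109e-01, -6.09832132e-04]), 'wrist_force': array([ 0.24467894, -0.15313465,  0.51926139]), 'torque': array([ 0.01327943, -0.02018572, -0.01001037]), 'opening': 1.001840379607374}
```

View pics/side0.png

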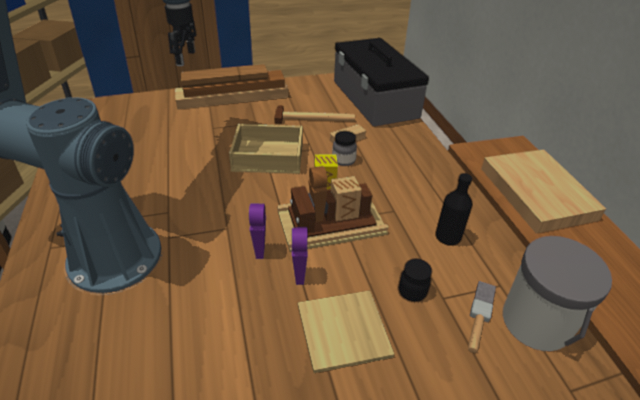

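View pics/top0.png

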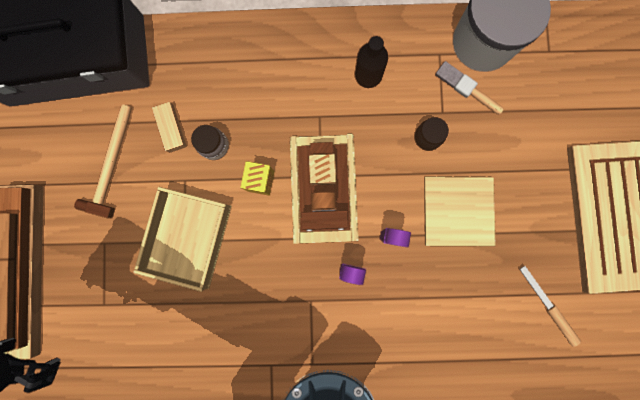

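The side and top views show the clamp in the middle (top about 322,190), the bin on the robot's left (181,240), and the board on the right (460,211). Two purple decoys stand near the clamp at (396,237) and (352,274), with a yellow one at (256,177). I'll look closer.

```bash
cat > h.py <<'E'
import numpy as np, cv2
from bench import telemetry, imaging
from scipy.spatial.transform import Rotation as Ro
def cam(n):
    c=imaging.camera(n); f=200/np.tan(np.radians(c["vfov"]/2))
    c["K"]=np.array([[f,0,c["cx"]],[0,f,c["cy"]],[0,0,1.]]); c["D"]=np.array(c["distortion"],float); c["R"]=np.array(c["R"]); c["t"]=np.array(c["t"]); return c
def ray(c,uv):
    p=cv2.undistortPoints(np.array([[uv]],float),c["K"],c["D"])[0,0]
    d=c["R"].T@np.array([p[0],p[1],1]); return -c["R"].T@c["t"], d/np.linalg.norm(d)
def atz(c,uv,z):
    o,d=ray(c,uv); return o+d*(z-o[2])/d[2]
def proj(c,X):
    return cv2.projectPoints(np.atleast_2d(np.array(X,float)),cv2.Rodrigues(c["R"])[0],c["t"],c["K"],c["D"])[0][:,0]
def crop(c,x0,y0,x1,y1,s,name,pts=None):
    im=c["pixels"].copy()[y0:y1,x0:x1]; im=cv2.resize(im,None,fx=s,fy=s,interpolation=cv2.INTER_CUBIC)
    if pts is not None:
        for p in pts: cv2.circle(im,(int((p[0]-x0+.5)*s),int((p[1]-y0+.5)*s)),2,(0,0,255),-1)
    cv2.imwrite("pics/"+name,im)
def tool():
    o=telemetry.get_obs(); w,x,y,z=o["eef_rot"]; return o["eef_pos"],Ro.from_quat([x,y,z,w]),o
E
python3 - <<'E'
from h import *
c=cam("top"); crop(c,280,125,370,250,4.5,"t1.png"); crop(c,120,170,240,300,4.5,"t2.png"); crop(c,410,165,510,255,5,"t3.png")
c=cam("side"); crop(c,270,150,400,250,6,"s1.png")
E
```

```text
(no output)
```

View pics/t1.png

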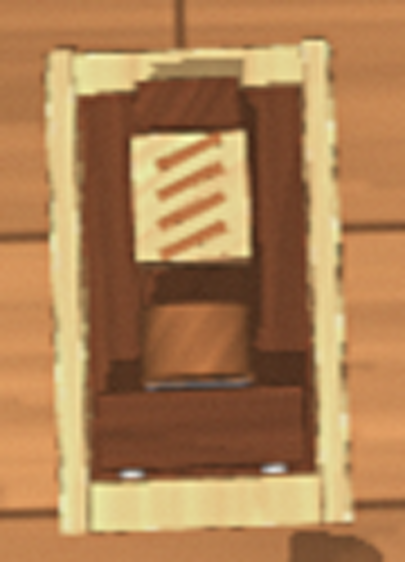

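View pics/s1.png

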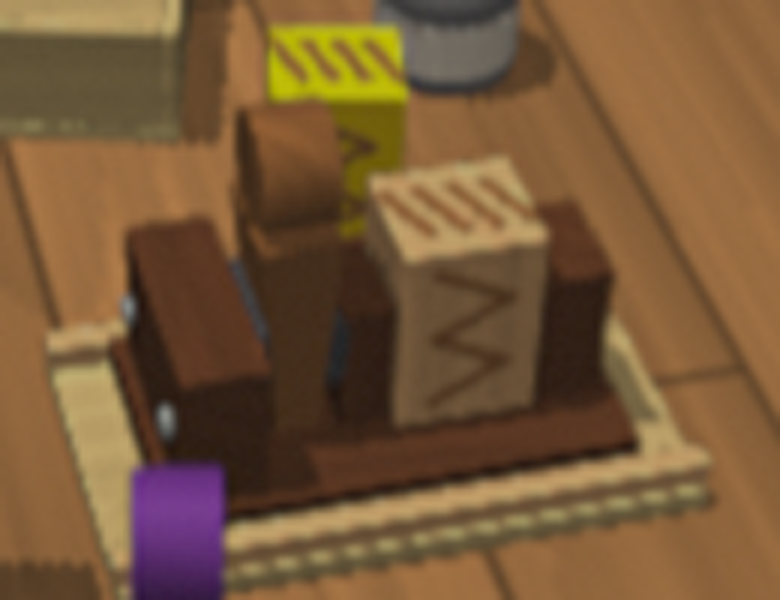

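View pics/t2.png

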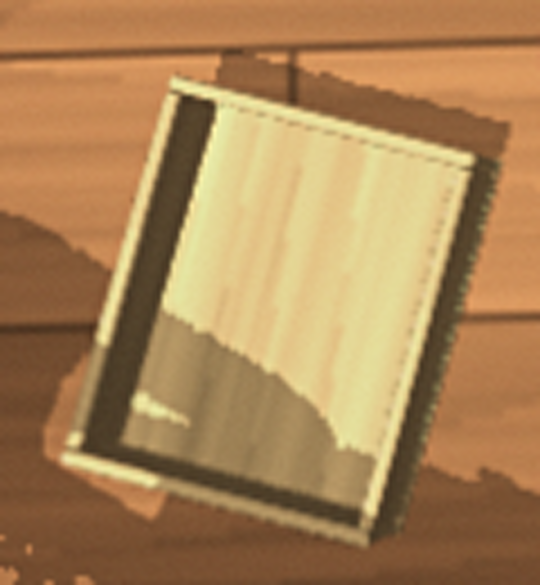

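View pics/t3.png

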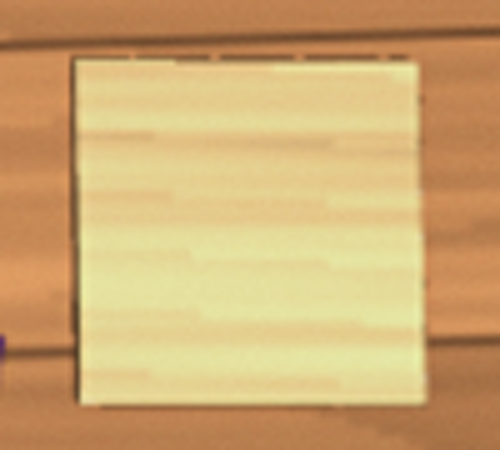

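```bash
cat > fit.py <<'E'
from h import *
from scipy.optimize import least_squares
ct=cam("top"); cs=cam("side")
T=lambda l,x0,y0,s:[(x0+a/s-.5,y0+b/s-.5) for a,b in l]
bt=T([(130,135),(245,130),(250,262),(135,264)],280,125,4.5)
bs=T([(370,180),(507,157),(547,235),(400,265)],270,150,6)
wt=T([(145,305),(248,303),(248,380),(146,382)],280,125,4.5)
L_b=[(.03,.027,.09),(.03,-.027,.09),(-.03,-.027,.09),(-.03,.027,.09)]
S_b=[(-.03,.027,.09),(.03,.027,.09),(.03,-.027,.09),(-.03,-.027,.09)]
L_w=[(-.055,.025,.124),(-.055,-.025,.124),(-.087,-.025,.124),(-.087,.025,.124)]
cl=T([(100,392),(303,388)],280,125,4.5); L_c=[(-.0885,.05,.065),(-.0885,-.05,.065)]
def W(p,l):
    c,s=np.cos(p[2]),np.sin(p[2]); return [(p[0]+c*x-s*y,p[1]+s*x+c*y,.03+z) for x,y,z in l]
def r(p,sets): return np.concatenate([(proj(c,W(p,l))-np.array(m)).ravel() for c,l,m in sets])
for nm,sets in [("all",[(ct,L_b,bt),(cs,S_b,bs),(ct,L_w,wt)]),("bt",[(ct,L_b,bt)]),("bs",[(cs,S_b,bs)]),("w",[(ct,L_w,wt)])]:
    f=least_squares(r,[.6,0,0],args=(sets,)); print(nm,f.x.round(4),np.abs(f.fun).max().round(2)); 
    if nm=="all": p=f.x; print(f.fun.reshape(-1,2).round(1))
print("head",W(p,[(-.071,0,.124)]))
# bin top corners z .065 (image TL,TR,BR,BL), board z .014
for nm,l,z,a in [("bin",T([(172,77),(474,157),(372,547),(62,458)],120,170,4.5),.065,0),("board",T([(74,58),(418,62),(428,403),(79,404)],410,165,5),.014,0)]:
    P=np.array([atz(ct,q,z) for q in l]); print(nm,P.mean(0).round(4),P[:,:2].round(3).tolist(), np.linalg.norm(P-np.roll(P,1,0),axis=1).round(3), "yaw",np.degrees(np.arctan2(*(P[0]-P[3])[[1,0]])),np.degrees(np.arctan2(*(P[1]-P[2])[[1,0]])))
c=W(p,[(sx*.1,sy*.0575,0) for sx in(-1,1) for sy in (-1,1)]+[(-.071,0,.124),(0,0,.09)])
crop(ct,280,125,370,250,4.5,"t1o.png",proj(ct,c)); crop(cs,270,150,400,250,6,"s1o.png",proj(cs,c))
E
python3 fit.py
```

```text
all [ 0.566 -0.004  0.011] 1.34
[[ 0.3  0.3]
 [ 0.3  0.4]
 [ 0.3 -0.8]
 [ 0.2 -0.3]
 [-0.8 -0.4]
 [-0.2  0. ]
 [ 0.4  0.6]
 [ 0.6 -0.7]
 [-1.3  1. ]
 [ 0.4  0.5]
 [ 1.1 -0.8]
 [-1.  -0.3]]
bt [ 0.5658 -0.0034  0.0078] 0.64
bs [ 0.5658 -0.0045  0.0016] 0.78
w [ 0.5662 -0.0061 -0.0115] 1.1
head [(np.float64(0.4950012235954366), np.float64(-0.004826133171505727), 0.154)]
bin [0.4266 0.318  0.065 ] [[0.543, 0.367], [0.499, 0.215], [0.309, 0.268], [0.355, 0.422]] [0.195 0.158 0.197 0.161] yaw -16.27294469398558 -15.359613542279645
board [ 0.4731 -0.3189  0.014 ] [[0.556, -0.241], [0.55, -0.401], [0.391, -0.397], [0.395, -0.236]] [0.161 0.161 0.158 0.161] yaw -1.6932931669934677 -1.5345775047689818
```

Run:
```python
from fit import *
for z in (.02,.03):
  for a,b in [((48,52),(60,533)),((330,38),(352,523))]:
    A,B=[atz(ct,q,z) for q in T([a,b],280,125,4.5)]; print(z,A.round(4),B.round(4),np.degrees(np.arctan2(*(A-B)[[1,0]])))
print(tool()[2]["time_s"])
for n,uv,z in [("jar1",(207,137),.085),("jar2",(432,132),.075),("purp1",(398,234),.1),("purp2",(352,271),.1),("yellow",(258,171),.09)]:
    print(n,atz(ct,uv,z).round(3))
crop(cs,280,140,400,235,6.5,"s2.png")
```

```text
all [ 0.566 -0.004  0.011] 1.34
[[ 0.3  0.3]
 [ 0.3  0.4]
 [ 0.3 -0.8]
 [ 0.2 -0.3]
 [-0.8 -0.4]
 [-0.2  0. ]
 [ 0.4  0.6]
 [ 0.6 -0.7]
 [-1.3  1. ]
 [ 0.4  0.5]
 [ 1.1 -0.8]
 [-1.  -0.3]]
bt [ 0.5658 -0.0034  0.0078] 0.64
bs [ 0.5658 -0.0045  0.0016] 0.78
w [ 0.5662 -0.0061 -0.0115] 1.1
head [(np.float64(0.4950012235954366), np.float64(-0.004826133171505727), 0.154)]
bin [0.4266 0.318  0.065 ] [[0.543, 0.367], [0.499, 0.215], [0.309, 0.268], [0.355, 0.422]] [0.195 0.158 0.197 0.161] yaw -16.27294469398558 -15.359613542279645
board [ 0.4731 -0.3189  0.014 ] [[0.556, -0.241], [0.55, -0.401], [0.391, -0.397], [0.395, -0.236]] [0.161 0.161 0.158 0.161] yaw -1.6932931669934677 -1.5345775047689818
0.02 [0.6587 0.0701 0.02  ] [0.4088 0.069  0.02  ] 0.26353259454089
0.02 [ 0.6617 -0.0771  0.02  ] [ 0.4101 -0.0804  0.02  ] 0.7485044463244075
0.03 [0.6565 0.0693 0.03  ] [0.409  0.0681 0.03  ] 0.2635325945408893
0.03 [ 0.6595 -0.0765  0.03  ] [ 0.4103 -0.0798  0.03  ] 0.7485044463244043
0.45
jar1 [0.648 0.249 0.085]
jar2 [ 0.647 -0.25   0.075]
purp1 [ 0.424 -0.162  0.1  ]
purp2 [ 0.348 -0.062  0.1  ]
yellow [0.568 0.136 0.09 ]
```

View pics/t1o.png

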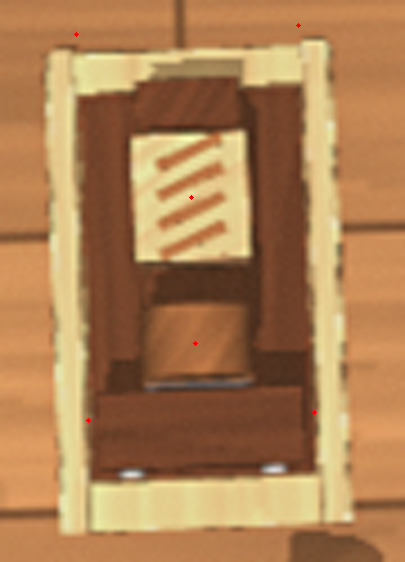

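```bash
python3 -m pendant '[[[0,0,-0.1,0,0,0.055],[0,0,0,0,0,0.055],[0,0,0,0,0,0.055],[0,0,0,0,0,0.055],[0,0,0,0,0,0.055],[0,0,0,0,0,0.055],[0,0,0,0,0,0.043],[0,0,0,0,0,0]]]' 0
cat > st.py <<'E'
from h import *
p,R,o=tool(); M=R.as_matrix()
print("t",round(o["time_s"],2),"p",p.round(4),"x",M[:,0].round(3),"y",M[:,1].round(3),"z",M[:,2].round(3),"F",o["wrist_force"].round(1),"T",o["torque"].round(2),"op",round(o["opening"],3),"q",o["q"].round(2))
E
python3 st.py
```

```text
time_s: 1.45
eef_pos: [0.2237, 0.5296, 0.252]
eef_rot: [0.0, 0.72, 0.694, -0.0]
wrist_force: [-0.1, -0.6, 0.3]
opening: 1.0
t 1.45 p [0.2237 0.5296 0.252 ] x [ 0.038  0.999 -0.   ] y [ 0.999 -0.038  0.   ] z [ 0. -0. -1.] F [-0.1 -0.6  0.3] T [ 0.03 -0.03  0.  ] op 1.0 q [ 0.96  0.16  1.58 -0.    1.39  1.  ]
```

```bash
python3 -m pendant '[[[0,0,0,0,0,-0.015],[-0.25,0.125,0,0,0,0],[-0.25,0.125,0,0,0,0],[-0.25,0.125,0,0,0,0],[-0.25,0.125,0,0,0,0],[-0.25,0.125,0,0,0,0],[-0.25,0.125,0,0,0,0],[-0.25,0.125,0,0,0,0],[-0.25,0.125,0,0,0,0],[-0.25,0.125,0,0,0,0],[-0.2,0.1,0,0,0,0],[0,0,0,0,0,0]]]' 0
python3 st.py
```

```text
time_s: 2.95
eef_pos: [0.4921, 0.0329, 0.2542]
eef_rot: [0.002, 0.688, 0.726, 0.003]
wrist_force: [-1.5, -0.6, 0.3]
opening: 1.003
t 2.95 p [0.4921 0.0329 0.2542] x [-0.054  0.999  0.001] y [0.998 0.054 0.008] z [ 0.008  0.002 -1.   ] F [-1.5 -0.6  0.3] T [-0.03 -0.04  0.02] op 1.003 q [-0.18 -0.03  1.79  0.    1.38 -0.23]
```

```bash
python3 -m pendant '[[[-0.1,0.01,0,0.0025,0,0.0145],[-0.09,0.0,0,0,0,0],[0,0,0,0,0,0],[0,0,0,0,0,0]]]' 0
python3 st.py
python3 - <<'E'
from h import *
c=cam("wrist"); cv2.imwrite("pics/w1.png",c["pixels"]); np.save("w1.npy",c,allow_pickle=True)
c=cam("top"); crop(c,260,110,390,260,4,"t4.png")
E
```

```text
time_s: 3.45
eef_pos: [0.4942, -0.0028, 0.2539]
eef_rot: [-0.002, 0.701, 0.713, 0.001]
wrist_force: [-0.3, -0.2, 0.5]
opening: 1.005
t 3.45 p [ 0.4942 -0.0028  0.2539] x [-0.016  1.     0.004] y [ 1.     0.016 -0.001] z [-0.001  0.004 -1.   ] F [-0.3 -0.2  0.5] T [ 0.01 -0.02 -0.02] op 1.005 q [-0.25 -0.02  1.78  0.    1.39 -0.27]
```

View pics/w1.png

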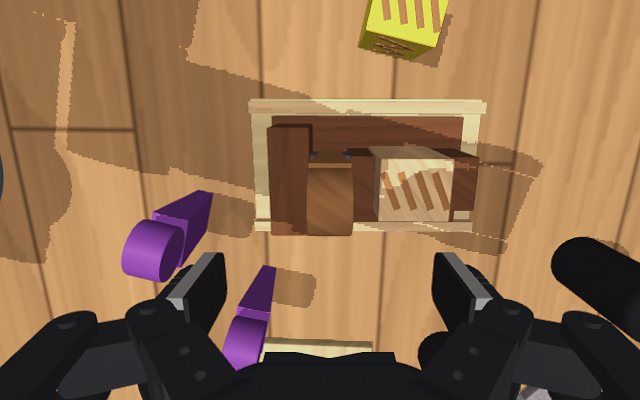

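Run:
```python
from h import *
c=np.load("w1.npy",allow_pickle=True).item(); crop(c,240,90,500,245,3,"w2.png"); print(c["R"].round(3),(-c["R"].T@c["t"]).round(4))
```

```text
[[ 1.     0.016 -0.001]
 [ 0.016 -0.965  0.262]
 [ 0.003 -0.262 -0.965]] [0.4933 0.0636 0.3977]
```

View pics/w2.png

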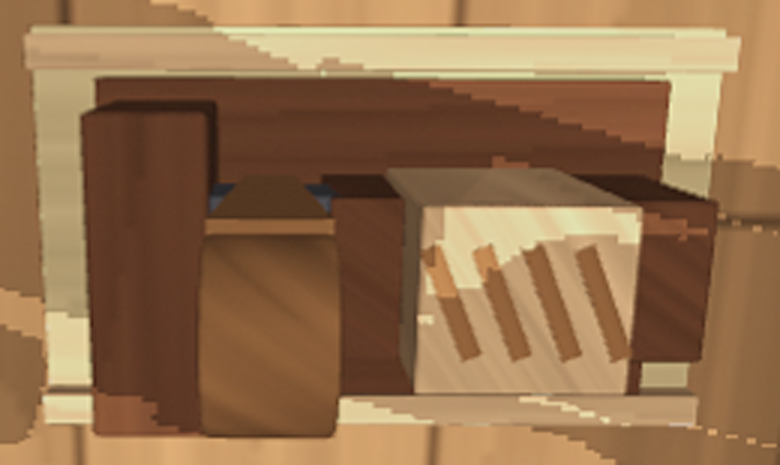

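Run:
```python
from h import *
c=np.load("w1.npy",allow_pickle=True).item()
g=lambda a,b,z: atz(c,(240+a/3-.3,90+b/3-.3),z).round(4)
print("head",g(200,335,.179),g(340,335,.179),"bottom edge",g(202,432,.154),g(337,434,.154))
print("block",g(422,207,.12),g(641,207,.12),g(628,393,.12),g(415,393,.12))
print("rail",g(30,30,.02),g(725,30,.02), g(42,397,.02),g(697,397,.02))
```

```text
head [0.4792 0.0022 0.179 ] [0.5099 0.0027 0.179 ] bottom edge [ 0.4781 -0.0301  0.154 ] [ 0.5119 -0.0301  0.154 ]
block [0.5352 0.0224 0.12  ] [0.5943 0.0234 0.12  ] [ 0.5965 -0.0294  0.12  ] [ 0.5362 -0.0304  0.12  ]
rail [0.4093 0.0677 0.02  ] [0.6534 0.0719 0.02  ] [ 0.4081 -0.0684  0.02  ] [ 0.6604 -0.0641  0.02  ]
```

```bash
python3 -m pendant '[[[-0.01,0.003,0.2,0,0,0],[0,0,0.2,0,0,0],[0,0,0.14,0,0,0],[0,0,0.04,0,0,0],[0,0,0,0,0,0]]]' 0; python3 st.py
```

```text
time_s: 4.18
eef_pos: [0.4962, -0.0012, 0.1372]
eef_rot: [0.0, 0.699, 0.715, 0.002]
wrist_force: [0.2, 0.9, -0.1]
opening: 0.996
t 4.17 p [ 0.4962 -0.0012  0.1372] x [-0.023  1.     0.003] y [1.    0.023 0.004] z [ 0.004  0.003 -1.   ] F [ 0.2  0.9 -0.1] T [-0.02 -0.05  0.01] op 0.996 q [-0.24  0.11  1.89  0.    1.14 -0.27]
```

```bash
python3 -m pendant '[[[-0.019,-0.007,0.018,0,0,0.002],[0,0,0,0,0,0]]]' 0; python3 st.py;  python3 -m pendant '[[[0,0,0,0,0,0]]]' 0; python3 st.py
```

```text
time_s: 4.42
eef_pos: [0.4964, -0.0054, 0.1356]
eef_rot: [0.002, 0.701, 0.713, 0.003]
wrist_force: [0.1, -0.7, 0.2]
opening: 1.002
t 4.42 p [ 0.4964 -0.0054  0.1356] x [-0.017  1.     0.002] y [1.    0.017 0.007] z [ 0.007  0.002 -1.   ] F [ 0.1 -0.7  0.2] T [ 0.03 -0.03 -0.02] op 1.002 q [-0.25  0.11  1.89  0.    1.13 -0.27]
time_s: 4.55
eef_pos: [0.4969, -0.0056, 0.1364]
eef_rot: [0.003, 0.701, 0.713, 0.004]
wrist_force: [0.1, -0.2, 0.5]
opening: 1.001
t 4.55 p [ 0.4969 -0.0056  0.1364] x [-0.016  1.     0.001] y [1.    0.016 0.009] z [ 0.009  0.002 -1.   ] F [ 0.1 -0.2  0.5] T [ 0.04 -0.02  0.07] op 1.001 q [-0.25  0.11  1.89  0.    1.13 -0.27]
```

```bash
python3 -m pendant '[[[0,-0.01,0.013,0.0028,0,0]]]' 0; python3 st.py;  python3 -m pendant '[[[0,0,0,0,0,0],[0,0,0,0,0,0],[0,0,0,0,0,0],[0,0,0,0,0,0],[0,0,0,0,0,0],[0,0,0,0,0,0]]]' 1; python3 st.py
python3 - <<'E'
from h import *
c=cam("side"); crop(c,250,100,400,250,4,"s3.png")
c=cam("wrist"); cv2.imwrite("pics/w3.png",c["pixels"])
E
```

```text
time_s: 4.68
eef_pos: [0.4954, -0.0058, 0.1344]
eef_rot: [0.0, 0.701, 0.713, 0.001]
wrist_force: [-0.2, 0.7, 0.2]
opening: 0.997
t 4.67 p [ 0.4954 -0.0058  0.1344] x [-0.016  1.     0.001] y [1.    0.016 0.001] z [ 0.001  0.001 -1.   ] F [-0.2  0.7  0.2] T [0.04 0.02 0.04] op 0.997 q [-0.25  0.12  1.89  0.    1.13 -0.27]
time_s: 5.42
eef_pos: [0.4947, -0.0058, 0.1345]
eef_rot: [-0.001, 0.701, 0.713, 0.0]
wrist_force: [-3.9, -0.1, 1.4]
opening: 0.367
t 5.42 p [ 0.4947 -0.0058  0.1345] x [-0.016  1.     0.001] y [ 1.     0.016 -0.   ] z [-0.     0.001 -1.   ] F [-3.9 -0.1  1.4] T [ 0.02 -0.12 -0.1 ] op 0.367 q [-0.25  0.12  1.89  0.    1.13 -0.27]
```

View pics/s3.png

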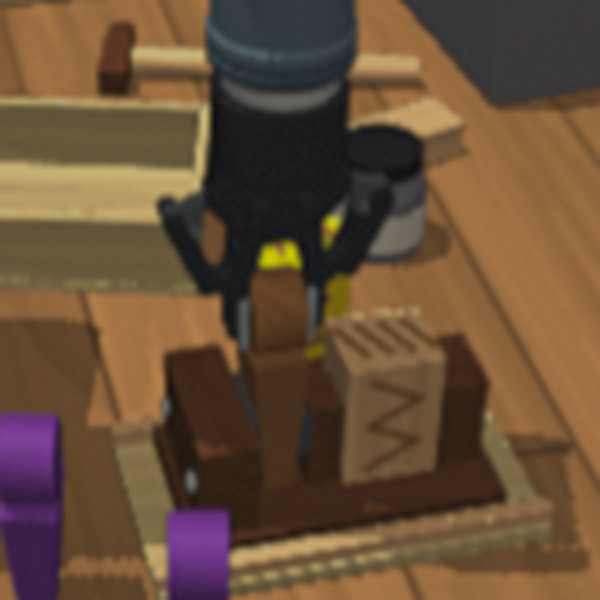

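View pics/w3.png

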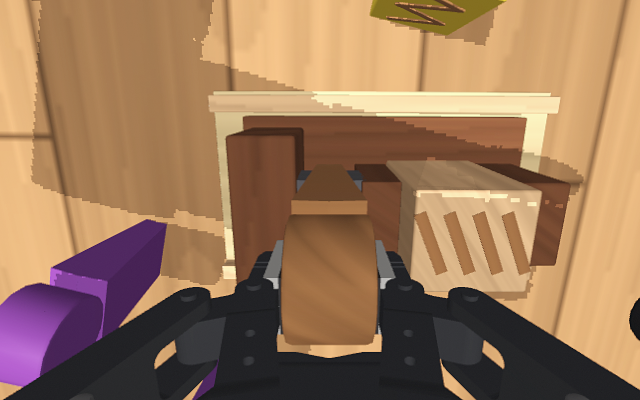

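The wedge's head is gripped on its flat faces and centred (wrist view: head 282–378, pads either side). I'll start rocking gently.

```bash
python3 -m pendant '[[[0.05,0,0,0,0,0],[-0.05,0,-0.003,0,0,0],[-0.05,0,-0.002,0,0,0]]]' 1; python3 st.py; python3 -m pendant '[[[0.05,0,-0.003,0,0,0],[0.05,0,-0.002,0,0,0]]]' 1; python3 st.py
```

```text
time_s: 5.9
eef_pos: [0.4946, -0.013, 0.1351]
eef_rot: [-0.003, 0.701, 0.713, 0.002]
wrist_force: [-0.2, 13.5, 4.0]
opening: 0.365
t 5.9 p [ 0.4946 -0.013   0.1351] x [-0.016  1.     0.007] y [ 1.     0.016 -0.001] z [-0.001  0.007 -1.   ] F [-0.2 13.5  4. ] T [ 2.42 -0.04 -0.06] op 0.365 q [-0.27  0.12  1.89  0.01  1.14 -0.29]
time_s: 6.15
eef_pos: [0.4946, 0.0017, 0.1361]
eef_rot: [0.001, 0.701, 0.713, -0.002]
wrist_force: [-2.8, -11.6, 1.8]
opening: 0.367
t 6.15 p [0.4946 0.0017 0.1361] x [-0.016  1.    -0.003] y [ 1.     0.016 -0.001] z [-0.001 -0.003 -1.   ] F [ -2.8 -11.6   1.8] T [-2.32  0.55 -0.05] op 0.367 q [-0.23  0.11  1.89 -0.    1.14 -0.25]
```

```bash
python3 -m pendant '[[[-0.062,0,-0.003,0,0,0],[-0.062,0,-0.002,0,0,0],[0.063,0,-0.003,0,0,0],[0.063,0,-0.002,0,0,0],[-0.063,0,-0.003,0,0,0],[-0.063,0,-0.002,0,0,0]]]' 1; python3 st.py; python3 -m pendant '[[[0.063,0,-0.003,0,0,0],[0.063,0,-0.002,0,0,0]]]' 1; python3 st.py
python3 - <<'E'
from h import *
c=cam("side"); crop(c,250,100,400,250,4,"s4.png")
E
```

```text
time_s: 6.9
eef_pos: [0.4945, -0.0172, 0.138]
eef_rot: [-0.004, 0.701, 0.713, 0.002]
wrist_force: [0.7, 11.7, 4.1]
opening: 0.367
t 6.9 p [ 0.4945 -0.0172  0.138 ] x [-0.016  1.     0.009] y [ 1.     0.016 -0.003] z [-0.003  0.009 -1.   ] F [ 0.7 11.7  4.1] T [ 2.52 -0.03  0.03] op 0.367 q [-0.28  0.11  1.89  0.01  1.15 -0.3 ]
time_s: 7.15
eef_pos: [0.4944, 0.003, 0.1391]
eef_rot: [-0.001, 0.702, 0.713, -0.001]
wrist_force: [-3.4, -12.8, 2.9]
opening: 0.369
t 7.15 p [0.4944 0.003  0.1391] x [-0.015  1.    -0.   ] y [ 1.     0.015 -0.003] z [-0.003 -0.    -1.   ] F [ -3.4 -12.8   2.9] T [-2.14  0.47 -0.02] op 0.369 q [-0.23  0.11  1.89 -0.    1.15 -0.25]
```

View pics/s4.png

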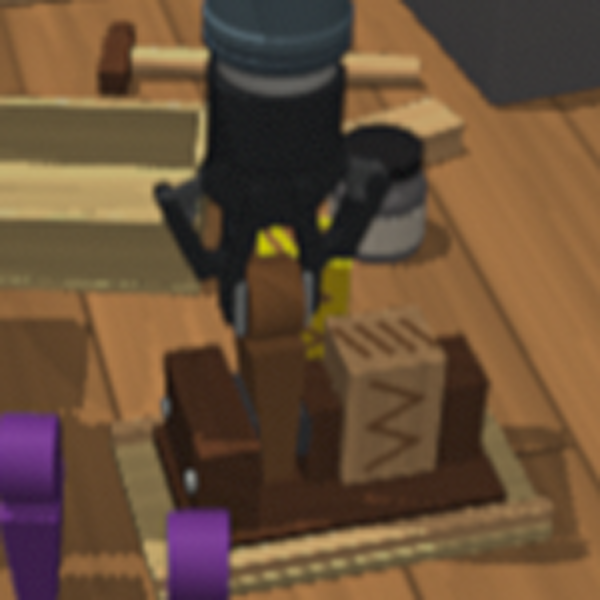

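```bash
python3 -m pendant '[[[-0.062,0,-0.003,0,0,0],[-0.06,0,-0.002,0,0,0],[0.063,0,-0.003,0,0,0],[0.063,0,-0.002,0,0,0],[-0.063,0,-0.003,0,0,0],[-0.063,0,-0.002,0,0,0],[0.063,0,-0.003,0,0,0],[0.063,0,-0.002,0,0,0],[-0.063,0,-0.003,0,0,0],[-0.063,0,-0.002,0,0,0]]]' 1; python3 st.py; python3 -m pendant '[[[0.063,0,-0.003,0,0,0],[0.063,0,-0.002,0,0,0]]]' 1; python3 st.py
python3 - <<'E'
from h import *
c=cam("side"); crop(c,250,100,400,250,4,"s5.png")
E
```

```text
time_s: 8.45
eef_pos: [0.4941, -0.0148, 0.1424]
eef_rot: [-0.005, 0.701, 0.713, 0.003]
wrist_force: [0.1, 11.3, 4.9]
opening: 0.368
t 8.45 p [ 0.4941 -0.0148  0.1424] x [-0.016  1.     0.012] y [ 1.     0.016 -0.003] z [-0.003  0.012 -1.   ] F [ 0.1 11.3  4.9] T [ 2.27 -0.08 -0.08] op 0.368 q [-0.28  0.11  1.89  0.01  1.16 -0.3 ]
time_s: 8.7
eef_pos: [0.494, 0.0057, 0.1436]
eef_rot: [-0.002, 0.702, 0.712, -0.0]
wrist_force: [-1.7, -10.4, 2.4]
opening: 0.367
t 8.7 p [0.494  0.0057 0.1436] x [-0.015  1.     0.003] y [ 1.     0.015 -0.003] z [-0.003  0.003 -1.   ] F [ -1.7 -10.4   2.4] T [-2.03  0.32 -0.04] op 0.367 q [-0.23  0.1   1.89  0.    1.16 -0.25]
```

View pics/s5.png

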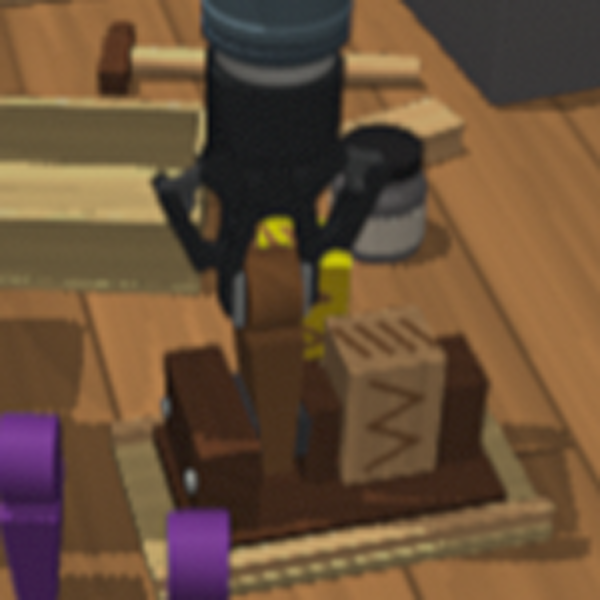

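```bash
python3 -m pendant '[[[-0.066,0.002,-0.003,0,-0.002,0],[-0.064,0,-0.002,0,0,0],[0.063,0,-0.003,0,0,0],[0.063,0,-0.002,0,0,0],[-0.063,0,-0.003,0,0,0],[-0.063,0,-0.002,0,0,0],[0.063,0,-0.003,0,0,0],[0.063,0,-0.002,0,0,0],[-0.063,0,-0.003,0,0,0],[-0.063,0,-0.002,0,0,0]]]' 1; python3 st.py; python3 -m pendant '[[[0.063,0,-0.003,0,0,0],[0.063,0,-0.002,0,0,0],[-0.063,0,-0.003,0,0,0],[-0.063,0,-0.002,0,0,0],[0.063,0,-0.003,0,0,0],[0.063,0,-0.002,0,0,0]]]' 1; python3 st.py
python3 - <<'E'
from h import *
c=cam("side"); crop(c,250,100,400,250,4,"s6.png")
E
```

```text
time_s: 10.0
eef_pos: [0.4938, -0.0144, 0.1468]
eef_rot: [-0.003, 0.702, 0.712, 0.001]
wrist_force: [0.3, 9.7, 3.2]
opening: 0.366
t 10.0 p [ 0.4938 -0.0144  0.1468] x [-0.015  1.     0.006] y [ 1.     0.015 -0.003] z [-0.003  0.005 -1.   ] F [0.3 9.7 3.2] T [ 2.29 -0.14  0.03] op 0.366 q [-0.27  0.1   1.88  0.    1.17 -0.29]
time_s: 10.75
eef_pos: [0.4936, 0.0067, 0.1494]
eef_rot: [-0.0, 0.702, 0.712, -0.002]
wrist_force: [-1.7, -8.5, 2.1]
opening: 0.37
t 10.75 p [0.4936 0.0067 0.1494] x [-0.013  1.    -0.003] y [ 1.     0.013 -0.003] z [-0.003 -0.003 -1.   ] F [-1.7 -8.5  2.1] T [-1.91  0.23  0.03] op 0.37 q [-0.23  0.09  1.88 -0.    1.17 -0.24]
```

View pics/s6.png

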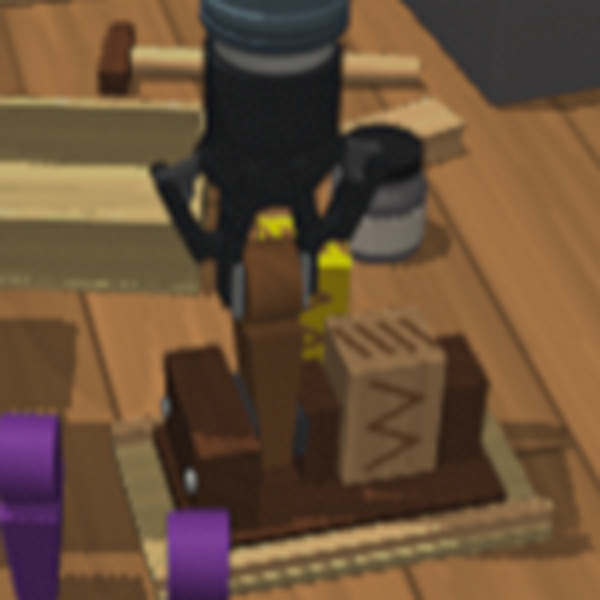

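```bash
python3 -m pendant '[[[-0.068,0.002,-0.003,0,0,0],[-0.066,0,-0.002,0,0,0],[0.063,0,-0.003,0,0,0],[0.063,0,-0.002,0,0,0],[-0.063,0,-0.004,0,0,0],[-0.063,0,-0.004,0,0,0],[0.063,0,-0.005,0,0,0],[0.063,0,-0.004,0,0,0],[-0.063,0,-0.005,0,0,0],[-0.063,0,-0.004,0,0,0]]]' 1; python3 st.py; python3 -m pendant '[[[0.063,0,-0.005,0,0,0],[0.063,0,-0.004,0,0,0],[-0.063,0,-0.005,0,0,0],[-0.063,0,-0.005,0,0,0],[0.06,0,-0.005,0,0,0],[0.06,0,-0.005,0,0,0]]]' 1; python3 st.py
python3 - <<'E'
from h import *
c=cam("side"); crop(c,250,100,400,250,4,"s7.png")
E
```

```text
time_s: 12.05
eef_pos: [0.4931, -0.0142, 0.1541]
eef_rot: [-0.004, 0.702, 0.712, 0.001]
wrist_force: [1.0, 7.3, -1.0]
opening: 0.37
t 12.05 p [ 0.4931 -0.0142  0.1541] x [-0.014  1.     0.008] y [ 1.     0.014 -0.004] z [-0.004  0.008 -1.   ] F [ 1.   7.3 -1. ] T [ 1.85 -0.48  0.02] op 0.37 q [-0.27  0.09  1.88  0.01  1.18 -0.29]
time_s: 12.8
eef_pos: [0.4926, 0.0084, 0.1602]
eef_rot: [-0.004, 0.703, 0.711, 0.0]
wrist_force: [0.2, 0.0, -1.8]
opening: 0.369
t 12.8 p [0.4926 0.0084 0.1602] x [-0.011  1.     0.006] y [ 1.     0.011 -0.005] z [-0.005  0.006 -1.   ] F [ 0.2  0.  -1.8] T [-0.08 -0.12 -0.02] op 0.369 q [-0.23  0.08  1.87  0.01  1.19 -0.24]
```

View pics/s7.png

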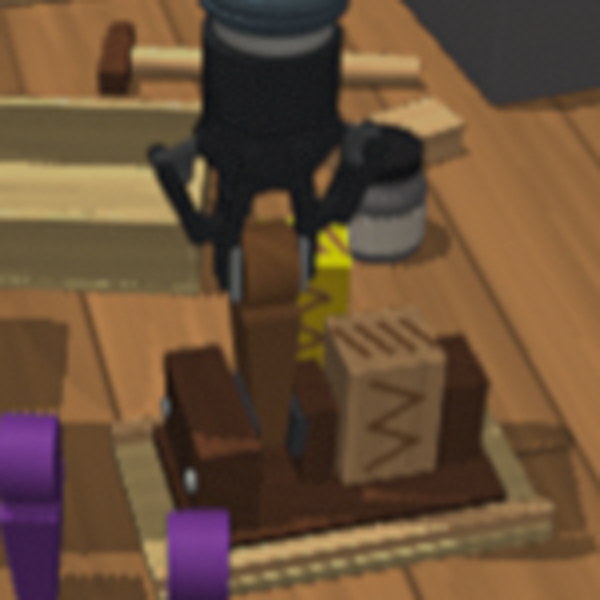

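```bash
python3 -m pendant '[[[-0.05,0,-0.02,0,0,0],[0,0,-0.04,0,0,0],[0,0,-0.06,0,0,0],[0,0,-0.08,0,0,0],[0,0,-0.12,0,0,0],[0,0,-0.12,0,0,0],[0,0,-0.12,0,0,0],[0,0,0,0,0,0]]]' 1; python3 st.py
python3 - <<'E'
from h import *
c=cam("side"); crop(c,230,60,400,250,3.1,"s8.png")
E
```

```text
time_s: 13.85
eef_pos: [0.4937, -0.0016, 0.282]
eef_rot: [-0.002, 0.702, 0.712, 0.002]
wrist_force: [0.6, 0.0, -2.1]
opening: 0.368
t 13.85 p [ 0.4937 -0.0016  0.282 ] x [-0.013  1.     0.005] y [ 1.     0.013 -0.001] z [-0.001  0.005 -1.   ] F [ 0.6  0.  -2.1] T [-0.04 -0.02  0.05] op 0.368 q [-0.25 -0.05  1.74  0.    1.45 -0.26]
```

View pics/s8.png

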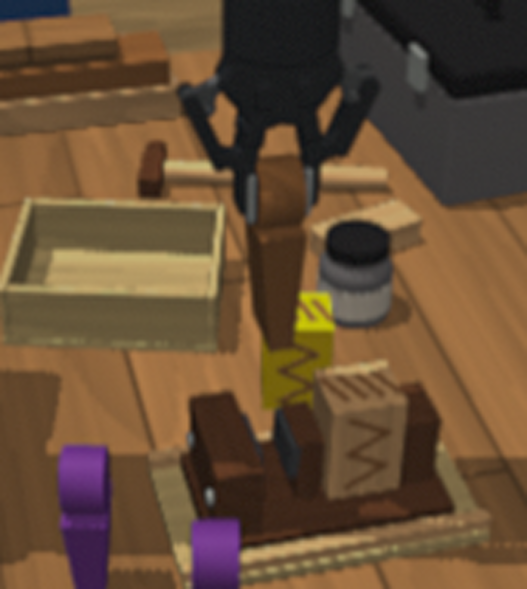

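```bash
python3 -m pendant '[[[0.2,-0.02,0,0,0,0],[0.26,-0.03,0,0,0,0],[0.26,-0.03,0,0,0,0],[0.26,-0.03,0,0,0,0],[0.26,-0.03,0,0,0,0],[0.26,-0.03,0,0,0,0],[0,0,0,0,0,0.05],[0,0,0,0,0,0.043],[0,0,0,-0.055,0,0],[0,0,0,-0.055,0,0],[0,0,0,0,0,0]]]' 1; python3 st.py
```

```text
time_s: 15.28
eef_pos: [0.4467, 0.3053, 0.2662]
eef_rot: [0.134, 0.791, 0.59, 0.095]
wrist_force: [-0.2, -0.2, -2.6]
opening: 0.367
t 15.28 p [0.4467 0.3053 0.2662] x [ 0.286  0.958 -0.008] y [ 0.907 -0.268  0.323] z [ 0.308 -0.1   -0.946] F [-0.2 -0.2 -2.6] T [ 0.09  0.27 -0.05] op 0.367 q [ 0.52 -0.04  1.81 -0.26  1.16  0.89]
```

```bash
python3 -m pendant '[[[0.02,-0.05,0.2,0,0,0],[0.02,-0.06,0.22,0,0,0],[0,-0.05,0.18,0,0,0],[0,-0.03,0.1,0,0,0],[0,0,0,0,0,0]]]' 1; python3 st.py
python3 - <<'E'
from h import *
c=cam("side"); crop(c,200,60,340,200,4,"s9.png")
E
```

```text
time_s: 15.9
eef_pos: [0.4589, 0.3078, 0.1156]
eef_rot: [0.13, 0.793, 0.589, 0.089]
wrist_force: [0.1, -0.0, -1.1]
opening: 0.363
t 15.9 p [0.4589 0.3078 0.1156] x [ 0.291  0.957 -0.011] y [ 0.91  -0.273  0.311] z [ 0.294 -0.1   -0.95 ] F [ 0.1 -0.  -1.1] T [ 0.1   0.22 -0.05] op 0.363 q [ 0.51  0.18  1.9  -0.31  0.87  0.98]
```

View pics/s9.png

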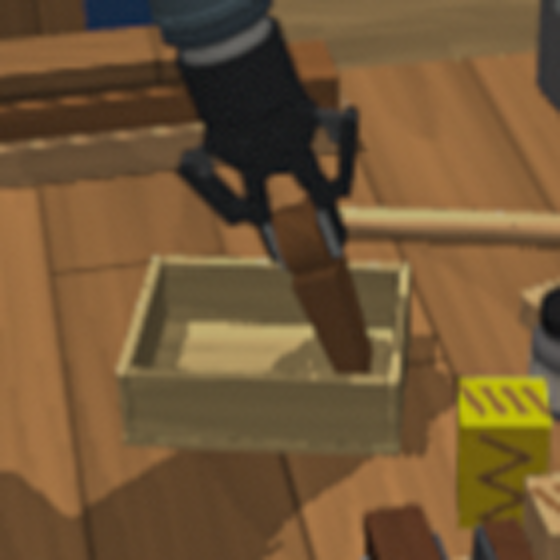

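The wedge hangs inside the bin with its tip near the right end (about 350,365). Releasing it.

```bash
python3 -m pendant '[[[0,0,0,0,0,0],[0,0,0,0,0,0],[0,0,0,0,0,0],[0,0,0,0,0,0]]]' 0; python3 st.py
python3 - <<'E'
from h import *
c=cam("side"); crop(c,200,60,340,200,4,"s10.png")
E
```

```text
time_s: 16.45
eef_pos: [0.463, 0.3097, 0.1218]
eef_rot: [0.13, 0.793, 0.588, 0.094]
wrist_force: [-0.2, 0.2, 0.1]
opening: 0.999
t 16.45 p [0.463  0.3097 0.1218] x [ 0.291  0.957 -0.004] y [ 0.908 -0.275  0.317] z [ 0.302 -0.096 -0.948] F [-0.2  0.2  0.1] T [0.02 0.1  0.01] op 0.999 q [ 0.51  0.17  1.9  -0.31  0.87  0.98]
```

View pics/s10.png

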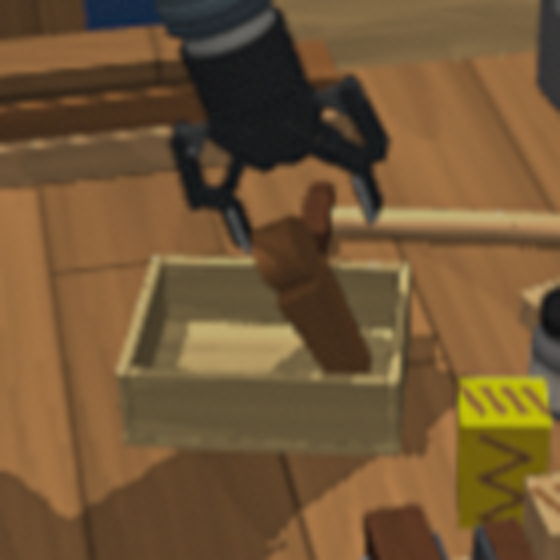

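```bash
python3 -m pendant '[[[0,0,-0.12,0,0,0],[0,0,-0.2,0,0,0],[0,0,-0.25,0,0,0],[0,0,-0.1,0,0,0],[0,0,0,0,0,0]]]' 0; python3 st.py
python3 - <<'E'
from h import *
c=cam("side"); crop(c,200,60,340,200,4,"s11.png")
c=cam("top"); crop(c,120,160,260,310,3.6,"t11.png")
E
```

```text
time_s: 17.12
eef_pos: [0.421, 0.323, 0.2532]
eef_rot: [0.13, 0.793, 0.588, 0.095]
wrist_force: [0.5, 1.0, -0.3]
opening: 1.0
t 17.12 p [0.421  0.323  0.2532] x [ 0.291  0.957 -0.003] y [ 0.908 -0.275  0.317] z [ 0.303 -0.095 -0.948] F [ 0.5  1.  -0.3] T [0.01 0.14 0.01] op 1.0 q [ 0.58 -0.04  1.83 -0.27  1.16  0.96]
```

View pics/s11.png

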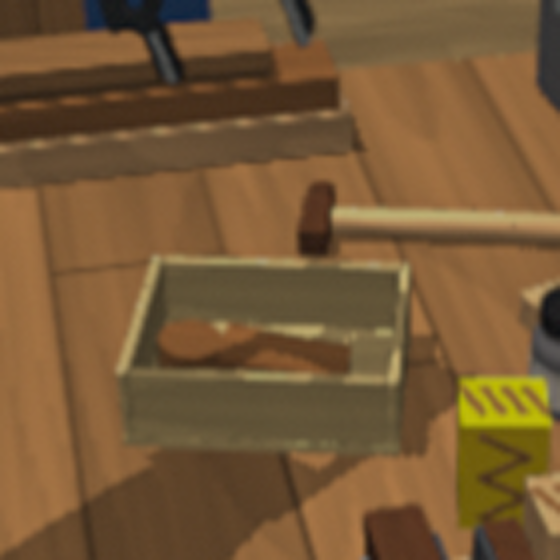

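The wedge lies flat in the bin (about 160–350, 345). Next is the block, gripped on its free y sides.

```bash
python3 -m pendant '[[[0,0,0,0.055,0,0],[0,0,0,0.048,0,0],[0,0,0,0,0,0.058],[0,0,0,0,0,0.058],[0,0,0,0,0,0.058],[0,0,0,0,0,0.058],[0,0,0,0,0,0.058],[0,0,0,0,0,0.058],[0,0,0,0,0,0.053],[0,0,0,0,0,0]]]' 0; python3 st.py
```

```text
time_s: 18.48
eef_pos: [0.4162, 0.3158, 0.2304]
eef_rot: [0.007, 1.0, -0.009, -0.021]
wrist_force: [0.0, -0.2, -0.3]
opening: 0.999
t 18.48 p [0.4162 0.3158 0.2304] x [ 0.999 -0.019 -0.043] y [-0.019 -1.     0.015] z [-0.043 -0.014 -0.999] F [ 0.  -0.2 -0.3] T [-0.01 -0.01  0.02] op 0.999 q [0.42 0.1  1.71 0.   1.39 2.01]
```

```bash
python3 -m pendant '[[[0,0,0,0.0048,0.0137,-0.0115],[0.107,0.23,0,0,0,0],[0.107,0.23,0,0,0,0],[0.107,0.23,0,0,0,0],[0.107,0.23,0,0,0,0],[0.107,0.23,0,0,0,0],[0.107,0.23,0,0,0,0],[0.107,0.22,0,0,0,0],[0,0,0,0,0,0]]]' 0; python3 st.py
```

```text
time_s: 19.6
eef_pos: [0.5788, -0.0103, 0.2194]
eef_rot: [-0.0, 1.0, 0.028, -0.006]
wrist_force: [-0.5, 0.3, -1.4]
opening: 0.999
t 19.6 p [ 0.5788 -0.0103  0.2194] x [ 0.998  0.055 -0.012] y [ 0.055 -0.998 -0.001] z [-0.012 -0.    -1.   ] F [-0.5  0.3 -1.4] T [0.05 0.02 0.  ] op 0.999 q [-0.22  0.21  1.6  -0.    1.35  1.29]
```

```bash
python3 -m pendant '[[[-0.06,-0.034,0,0,0.0038,0.0122],[0,0,0,0,0,0]]]' 0; python3 st.py
python3 - <<'E'
from h import *
c=cam("wrist"); cv2.imwrite("pics/w5.png",c["pixels"]); np.save("w5.npy",c,allow_pickle=True)
E
```

```text
time_s: 19.85
eef_pos: [0.5651, -0.0039, 0.2172]
eef_rot: [-0.001, 1.0, 0.01, -0.002]
wrist_force: [0.2, -0.2, 0.3]
opening: 0.999
t 19.85 p [ 0.5651 -0.0039  0.2172] x [ 1.     0.02  -0.003] y [ 0.02  -1.    -0.002] z [-0.003  0.002 -1.   ] F [ 0.2 -0.2  0.3] T [-0.02  0.    0.02] op 0.999 q [-0.22  0.17  1.64  0.    1.33  1.33]
```

View pics/w5.png

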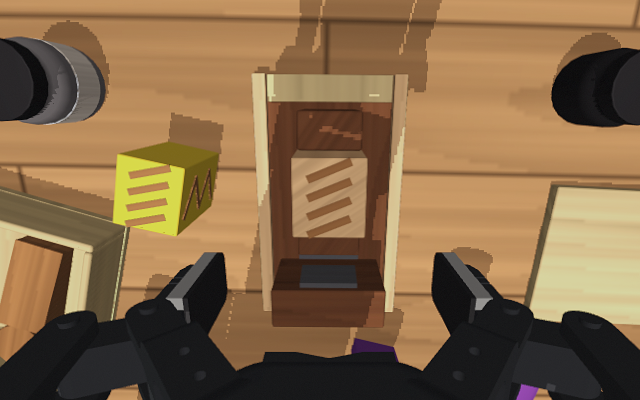

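Run:
```python
from h import *
c=np.load("w5.npy",allow_pickle=True).item()
P=np.array([atz(c,q,.12) for q in [(292.5,157),(366,155.5),(367,237),(292.5,238)]]);print(P.round(4),P.mean(0).round(4))
```

```text
[[ 0.5953  0.022   0.12  ]
 [ 0.5975 -0.0293  0.12  ]
 [ 0.5365 -0.0331  0.12  ]
 [ 0.5345  0.0225  0.12  ]] [ 0.5659 -0.0045  0.12  ]
```

```bash
python3 -m pendant '[[[0.004,0.003,0.2,0,0,0.002],[0,0,0.2,0,0,0],[0,0,0.2,0,0,0],[0,0,0,0,0,0]]]' 0; python3 st.py
```

```text
time_s: 20.4
eef_pos: [0.5679, -0.0027, 0.0954]
eef_rot: [-0.0, 1.0, 0.013, -0.0]
wrist_force: [-0.1, 0.3, 0.0]
opening: 1.0
t 20.4 p [ 0.5679 -0.0027  0.0954] x [ 1.     0.025 -0.   ] y [ 0.025 -1.    -0.001] z [-0.     0.001 -1.   ] F [-0.1  0.3  0. ] T [-0.01 -0.02 -0.02] op 1.0 q [-0.21  0.32  1.73  0.    1.09  1.33]
```

```bash
python3 -m pendant '[[[-0.01,0.009,0.12,0,0,0.0027],[0,0,0,0,0,0]]]' 0; python3 st.py
```

```text
time_s: 20.65
eef_pos: [0.5682, -0.0042, 0.0741]
eef_rot: [-0.0, 1.0, 0.01, 0.002]
wrist_force: [-0.1, 0.1, 0.4]
opening: 1.003
t 20.65 p [ 0.5682 -0.0042  0.0741] x [1.    0.02  0.003] y [ 0.02 -1.   -0.  ] z [ 0.003  0.    -1.   ] F [-0.1  0.1  0.4] T [0.   0.04 0.05] op 1.003 q [-0.22  0.35  1.74  0.    1.04  1.33]
```

```bash
python3 -m pendant '[[[-0.01,0.001,0.02,0,-0.001,0],[0,0,0,0,0,0],[0,0,0,0,0,0],[0,0,0,0,0,0],[0,0,0,0,0,0],[0,0,0,0,0,0]]]' 1; python3 st.py
python3 - <<'E'
from h import *
c=cam("side"); crop(c,250,100,400,250,4,"s12.png")
E
```

```text
time_s: 21.4
eef_pos: [0.5695, -0.0047, 0.0751]
eef_rot: [0.001, 1.0, 0.011, 0.004]
wrist_force: [0.6, 0.3, -2.4]
opening: 0.622
t 21.4 p [ 0.5695 -0.0047  0.0751] x [1.    0.022 0.007] y [ 0.022 -1.     0.002] z [ 0.007 -0.001 -1.   ] F [ 0.6  0.3 -2.4] T [-0.03 -0.02 -0.03] op 0.622 q [-0.22  0.35  1.74  0.    1.04  1.33]
```

View pics/s12.png

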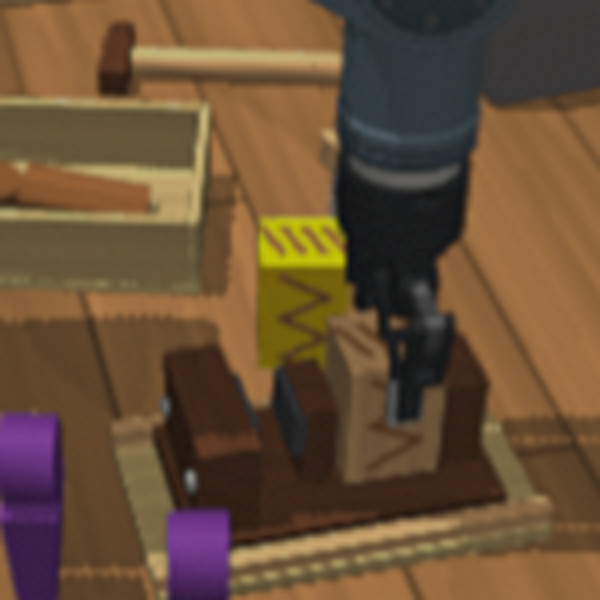

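```bash
python3 -m pendant '[[[0,0,-0.03,0,0,0],[0,0,-0.06,0,0,0],[0,0,-0.1,0,0,0]]]' 1; python3 st.py; python3 -m pendant '[[[0,0,-0.2,0,0,0],[0,0,-0.2,0,0,0],[0,0,-0.1,0,0,0],[0,0,0,0,0,0]]]' 1; python3 st.py
python3 - <<'E'
from h import *
c=cam("side"); crop(c,230,60,400,250,3.1,"s13.png")
E
```

```text
time_s: 21.82
eef_pos: [0.5678, -0.0044, 0.1133]
eef_rot: [0.0, 1.0, 0.011, 0.002]
wrist_force: [-0.5, 0.6, -1.6]
opening: 0.625
t 21.82 p [ 0.5678 -0.0044  0.1133] x [1.    0.022 0.004] y [ 0.022 -1.     0.001] z [ 0.004 -0.001 -1.   ] F [-0.5  0.6 -1.6] T [ 0.01  0.01 -0.03] op 0.625 q [-0.22  0.3   1.72  0.    1.12  1.33]
time_s: 22.32
eef_pos: [0.5688, -0.0045, 0.2219]
eef_rot: [0.001, 1.0, 0.011, 0.005]
wrist_force: [-0.5, -0.2, -1.5]
opening: 0.622
t 22.32 p [ 0.5688 -0.0045  0.2219] x [1.    0.022 0.01 ] y [ 0.022 -1.     0.002] z [ 0.01  -0.002 -1.   ] F [-0.5 -0.2 -1.5] T [-0.03 -0.01 -0.02] op 0.622 q [-0.22  0.17  1.64  0.    1.32  1.33]
```

View pics/s13.png

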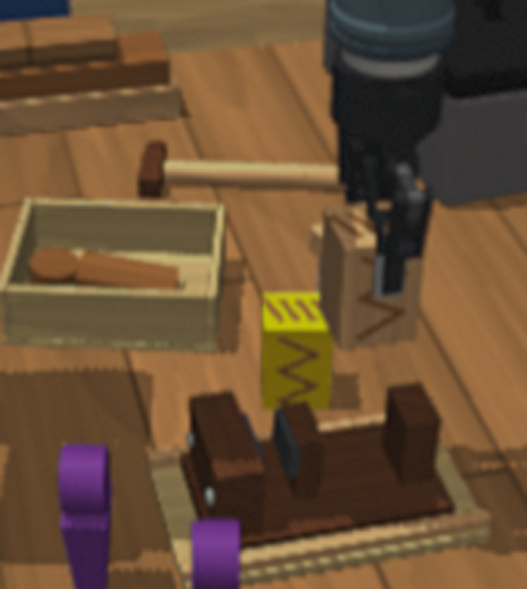

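```bash
python3 -m pendant '[[[-0.05,0.15,0,0,0.001,0],[-0.07,0.22,0,0,0,0],[-0.07,0.22,0,0,0,0],[-0.07,0.22,0,0,0,0],[-0.07,0.22,0,0,0,0],[-0.07,0.22,0,0,0,0],[-0.07,0.22,0,0,0,0],[-0.02,0.06,0,0,0,0],[0,0,0,0,0,0]]]' 1; python3 st.py
```

```text
time_s: 23.5
eef_pos: [0.4685, -0.317, 0.2065]
eef_rot: [-0.005, 1.0, 0.012, -0.002]
wrist_force: [-0.0, 1.1, -1.9]
opening: 0.629
t 23.5 p [ 0.4685 -0.317   0.2065] x [ 1.     0.024 -0.004] y [ 0.024 -1.    -0.011] z [-0.004  0.011 -1.   ] F [-0.   1.1 -1.9] T [ 0.01 -0.    0.02] op 0.629 q [-0.81  0.19  1.65  0.    1.31  0.74]
```

```bash
python3 -m pendant '[[[0.04,0.01,0,-0.0035,0.003,0],[0,0,0.15,0,0,0],[0,0,0.2,0,0,0],[0,0,0.15,0,0,0],[0,0,0,0,0,0]]]' 1; python3 st.py
python3 - <<'E'
from h import *
c=cam("side"); crop(c,280,190,430,380,3.1,"s14.png")
E
```

```text
time_s: 24.12
eef_pos: [0.4823, -0.3123, 0.1041]
eef_rot: [0.001, 1.0, 0.016, 0.005]
wrist_force: [0.3, -0.2, -1.3]
opening: 0.625
t 24.12 p [ 0.4823 -0.3123  0.1041] x [0.999 0.032 0.01 ] y [ 0.032 -0.999  0.001] z [ 0.01  -0.001 -1.   ] F [ 0.3 -0.2 -1.3] T [0.02 0.01 0.  ] op 0.625 q [-0.78  0.32  1.71  0.01  1.1   0.75]
```

View pics/s14.png

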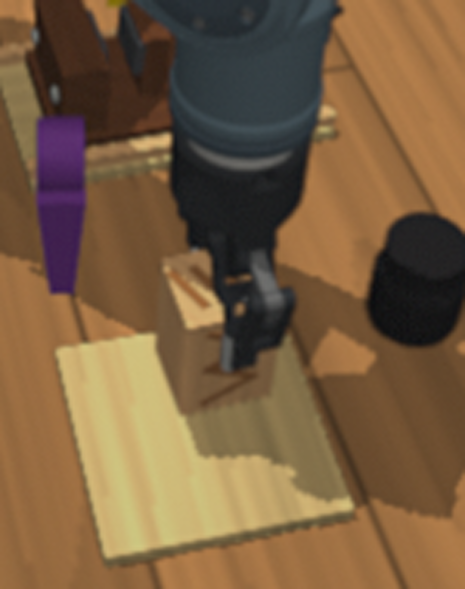

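```bash
python3 -m pendant '[[[-0.03,0.033,0.1,0,-0.0015,0],[0,0,0.08,0,0,0],[0,0,0,0,0,0]]]' 1; python3 st.py
```

```text
time_s: 24.55
eef_pos: [0.4796, -0.3215, 0.0706]
eef_rot: [0.004, 1.0, 0.017, 0.005]
wrist_force: [0.5, -0.3, -2.0]
opening: 0.626
t 24.55 p [ 0.4796 -0.3215  0.0706] x [0.999 0.033 0.01 ] y [ 0.033 -0.999  0.008] z [ 0.011 -0.007 -1.   ] F [ 0.5 -0.3 -2. ] T [0.01 0.03 0.01] op 0.626 q [-0.8   0.37  1.73  0.    1.03  0.74]
```

```bash
python3 -m pendant '[[[-0.015,-0.012,0.03,0.0025,-0.0016,0]]]' 1; python3 st.py;  python3 -m pendant '[[[0,0,0.01,0,0,0]]]' 1; python3 st.py
```

```text
time_s: 24.68
eef_pos: [0.4771, -0.3198, 0.0652]
eef_rot: [0.0, 1.0, 0.016, 0.003]
wrist_force: [0.5, -0.2, -2.1]
opening: 0.627
t 24.68 p [ 0.4771 -0.3198  0.0652] x [0.999 0.033 0.007] y [ 0.033 -0.999  0.001] z [ 0.007 -0.    -1.   ] F [ 0.5 -0.2 -2.1] T [ 0.01 -0.01 -0.  ] op 0.627 q [-0.8   0.38  1.73  0.01  1.03  0.74]
time_s: 24.8
eef_pos: [0.4767, -0.3196, 0.0628]
eef_rot: [-0.0, 1.0, 0.016, 0.003]
wrist_force: [-0.2, -0.3, -2.7]
opening: 0.628
t 24.8 p [ 0.4767 -0.3196  0.0628] x [0.999 0.033 0.006] y [ 0.033 -0.999 -0.   ] z [ 0.006  0.    -1.   ] F [-0.2 -0.3 -2.7] T [-0.01 -0.02 -0.01] op 0.628 q [-0.8   0.38  1.73  0.01  1.03  0.74]
```

Well aligned. I'll lower in small steps until contact.

```bash
python3 -m pendant '[[[0,0,0.01,0,0,0]]]' 1; python3 -m pendant '[[[0,0,0.008,0,0,0]]]' 1; python3 -m pendant '[[[0,0,0.008,0,0,0]]]' 1;python3 st.py
```

```text
time_s: 24.92
eef_pos: [0.477, -0.3199, 0.061]
eef_rot: [0.0, 1.0, 0.016, 0.003]
wrist_force: [0.9, 0.5, -1.8]
opening: 0.622
time_s: 25.05
eef_pos: [0.4771, -0.32, 0.0595]
eef_rot: [0.0, 1.0, 0.016, 0.003]
wrist_force: [-0.5, 0.1, -1.3]
opening: 0.625
time_s: 25.18
eef_pos: [0.4772, -0.3201, 0.058]
eef_rot: [0.0, 1.0, 0.016, 0.003]
wrist_force: [-0.9, -0.1, -1.8]
opening: 0.628
t 25.18 p [ 0.4772 -0.3201  0.058 ] x [0.999 0.033 0.007] y [ 0.033 -0.999  0.001] z [ 0.007 -0.001 -1.   ] F [-0.9 -0.1 -1.8] T [ 0.02 -0.01 -0.04] op 0.628 q [-0.8   0.39  1.73  0.01  1.02  0.74]
```

```bash
python3 -m pendant '[[[0,0,0.007,0,0,0]]]' 1; python3 -m pendant '[[[0,0,0.006,0,0,0]]]' 1; python3 st.py
python3 - <<'E'
from h import *
c=cam("side"); crop(c,290,220,410,380,3.7,"s15.png")
E
```

```text
time_s: 25.3
eef_pos: [0.4774, -0.3201, 0.0577]
eef_rot: [0.0, 1.0, 0.016, 0.003]
wrist_force: [-4.4, 5.9, 15.3]
opening: 0.628
time_s: 25.42
eef_pos: [0.4774, -0.3201, 0.0577]
eef_rot: [0.0, 1.0, 0.016, 0.003]
wrist_force: [-5.0, 3.5, 10.2]
opening: 0.627
t 25.43 p [ 0.4774 -0.3201  0.0577] x [0.999 0.033 0.006] y [ 0.033 -0.999  0.001] z [ 0.006 -0.001 -1.   ] F [-5.   3.5 10.2] T [ 0.52  0.95 -0.15] op 0.627 q [-0.8   0.39  1.73  0.    1.02  0.74]
```

View pics/s15.png

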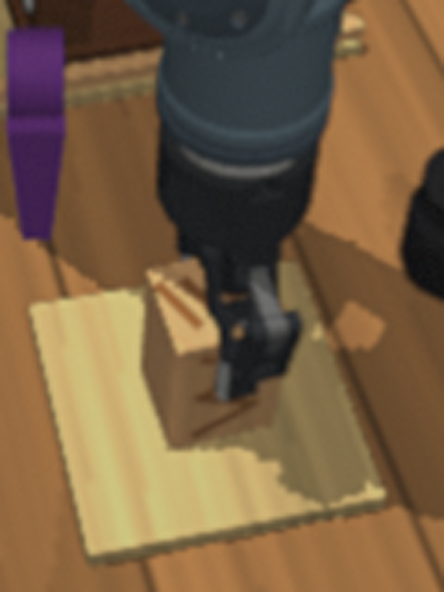

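The block is on the board (10–15 N contact), so I'll open and rise.

```bash
python3 -m pendant '[[[0,0,0,0,0,0],[0,0,0,0,0,0],[0,0,0,0,0,0],[0,0,0,0,0,0]]]' 0; python3 st.py; python3 -m pendant '[[[0,0,-0.05,0,0,0],[0,0,-0.15,0,0,0],[0,0,-0.2,0,0,0],[0,0,-0.2,0,0,0],[0,0,-0.2,0,0,0],[-0.2,-0.2,-0.1,0,0,0],[-0.2,-0.2,0,0,0,0],[0,-0.2,0,0,0,0],[0,0,0,0,0,0]]]' 0; python3 st.py
python3 - <<'E'
from h import *
c=cam("side"); cv2.imwrite("pics/s16.png",c["pixels"])
c=cam("top"); cv2.imwrite("pics/t16.png",c["pixels"]); crop(c,410,150,510,255,5,"t16c.png")
E
```

```text
time_s: 25.98
eef_pos: [0.4782, -0.3209, 0.0585]
eef_rot: [0.001, 1.0, 0.016, 0.004]
wrist_force: [0.2, -0.4, 0.7]
opening: 1.003
t 25.98 p [ 0.4782 -0.3209  0.0585] x [0.999 0.033 0.008] y [ 0.033 -0.999  0.003] z [ 0.008 -0.003 -1.   ] F [ 0.2 -0.4  0.7] T [0.   0.   0.02] op 1.003 q [-0.8   0.39  1.73  0.    1.01  0.74]
time_s: 27.1
eef_pos: [0.3908, -0.2014, 0.2486]
eef_rot: [0.003, 1.0, 0.016, 0.006]
wrist_force: [0.7, 0.2, 0.4]
opening: 0.999
t 27.1 p [ 0.3908 -0.2014  0.2486] x [0.999 0.032 0.012] y [ 0.032 -0.999  0.007] z [ 0.012 -0.007 -1.   ] F [0.7 0.2 0.4] T [-0.   -0.02  0.06] op 0.999 q [-0.75 -0.16  1.92  0.    1.37  0.79]
```

View pics/s16.png

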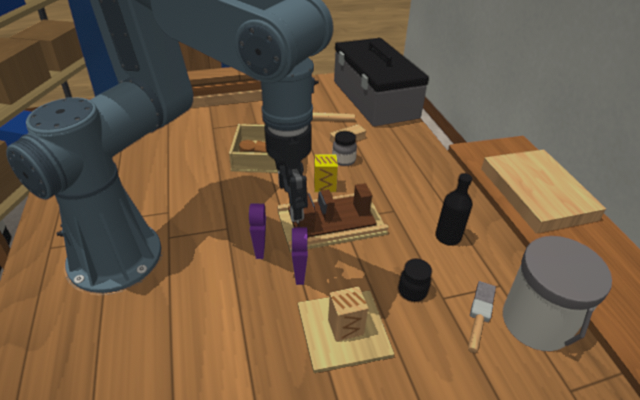

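View pics/t16.png

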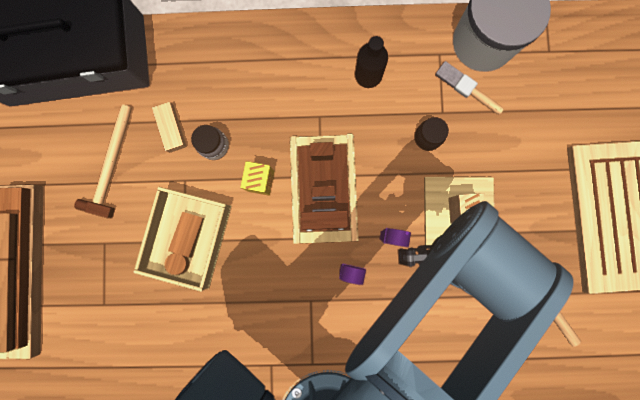

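View pics/t16c.png

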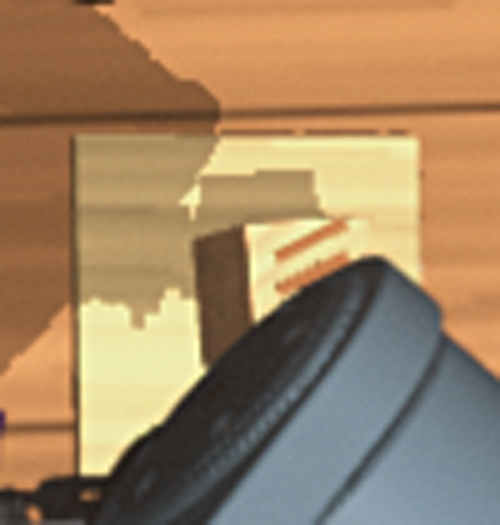

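Run:
```python
from h import *
c=cam("side"); P=[(.473+a,-.319+b,.014+z) for a,b in((-.03,.027),(.03,.027),(.03,-.027),(-.03,-.027)) for z in (0,.09)]+[(.473,-.319,.014)]
crop(c,290,275,410,375,6,"s17.png",proj(c,P))
```

```text
(no output)
```

View pics/s17.png

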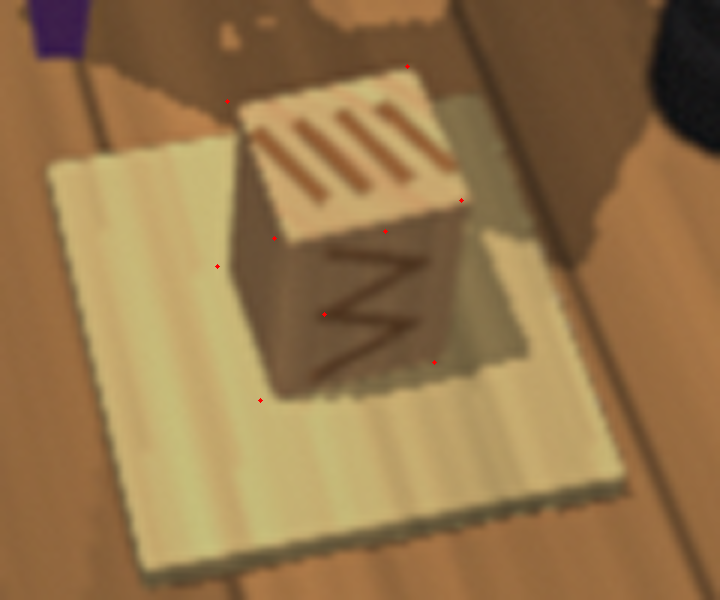

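Run:
```python
from h import *
c=cam("side"); g=lambda a,b,z: atz(c,(290+a/6-.4,275+b/6-.4),z)
B=np.array([g(*q,.104) for q in [(238,106),(413,70),(468,205),(290,242)]]);print("block",B.mean(0).round(4))
D=[g(*q,.014) for q in [(48,165),(625,478),(145,572)]];print("board",((D[0]+D[1])/2).round(4),[d.round(3) for d in D])
print(telemetry.get_obs()["time_s"])
```

```text
block [ 0.4756 -0.3214  0.104 ]
board [ 0.4727 -0.3199  0.014 ] [array([ 0.396, -0.238,  0.014]), array([ 0.549, -0.402,  0.014]), array([ 0.392, -0.397,  0.014])]
27.3
```

The block stands upright about 3 mm from the board's centre, which is good enough. The wedge is in the bin, the clamp is seated, and the jars haven't moved. Handing in.

```bash
python3 -c "
from bench import ctrl
print(ctrl.hand_in())"
```

```text
the job is handed in; nothing more can be done
None
```

The job is finished and handed in at about 27 s of the 72 s allowed; `hand_in` reported no verdict.

- **Wedge:** I gripped the head on its flat faces and rocked it about ±10 mm along the clamp's y. I raised it about 1 mm a swing for the first 16 mm, then 2 mm a swing until it came free at about 26 mm. The clamp did not visibly move in the side pictures. I released the wedge tilted with its tip just above the bin floor, and it fell flat and lies inside the bin.
- **Block:** I gripped it on its free y sides, lifted it straight out, and lowered it onto the board until I felt contact (10–15 N in the readings).

**Last checks:**
- **Block on the board:** The side camera puts the block upright about 3 mm from the board's centre. I left that small offset uncorrected. The top view could not confirm it because the arm hid part of the block.
- **Everything else:** In the last top and side views the jars and other objects look to be where they started. The gripper was open and touching nothing.
- **Forces:** The highest wrist force I read was about 17 N, well under the limit, though I only sampled it at the end of each move.

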